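Load a primed panel into the corner of a tilted painting board

TASK

Lay the plain white panel face up on the tilted painting board, long side up the slope, and let go with its lower edge at least 4 cm above the wooden ledge, so that it slides down on its own onto the ledge. Then press it sideways, firmly but gently (about 10 newtons), against the blue side stop until it sits fully home in the corner against both, and keep it pressed there for a moment. Last, slide the clamp down the board until its orange spring pad is gently pressed in against the panel, leave it so, and leave everything else on the table alone.

Things in the scene. Friction and masses are not known exactly. Their poses are not given: they have to be found in the camera images.
- panel_c (a point): Centre (half-way up) of the plain white primed wooden panel, a rigid block 100 x 56 x 18 mm, 70 to 140 g, lying flat on the table, white face up. Its x axis runs along the 100 mm length, y across the 56 mm width, z out of the white face. Either end may go up the slope.
- picture_c (a point): Centre of the finished little picture (blue, orange and green bands): a panel of the same size as the white one, lying near it. The two may have changed places. Not to be moved.
- board: Smooth plywood board, fixed on an easel. Origin: nominal corner, on its top surface at the ledge's inner face. x points up the slope (climbs 27 degrees), y left along the ledge (climbs 8), z out of the surface: the corner is lowest. Spans x -30 to 270, y -30 to 215 mm. Panel home: its centre at x 50, y 28 (+-7, as the blue stop is set), z 9 mm, length along x.
- ledge: Fixed wooden ledge, frame as the board's: fills x -20 to 0, y -30 to 215, z 0 to 14 mm. The panel slides down to it by its own weight (friction 0.2 to 0.3), but friction on the ledge usually stops it short of the blue stop.
- stop_mark (a point): Fixed point on the board where the blue side stop's inner face nominally meets the surface (board x 57, y 0). The stop is a bar 115 x 20 x 14 mm, x 0 to 115, square to the ledge and screwed down, but its face is set anywhere from y -7 to +7 mm, not reported: feel for it. Hold the panel on it with about 10 N (over 6 N for 0.3 s, never above 25 N); contact is stiff.
- clamp (a joint): Travel of the top clamp down the board's slope in m: 0 at the top of its slot, 0.125 at the bottom; it starts between 0 and 0.025. It moves along the board's -x with its middle at y = 28 mm, stays where it is left, and needs about 7 to 8 N to slide. The free orange pad first touches a panel that is home at 0.100.
- clamp_fin (a point): Centre of the black grip fin on top of the clamp: 28 mm long (board x), 12 mm wide (board y), 30 mm high, from 22 to 52 mm above the board's surface; this point is 37 mm above it. The carriage under it is 30 x 60 mm, 3 to 22 mm above the board. The orange pad's free front face is 33 mm down the slope from this point.
- pad (a joint): How far the orange spring pad (50 mm wide, 3 to 19 mm above the board) is pressed into the clamp, in m: 0 free, 0.007 bottomed. Its spring gives 1.2 N per mm; bottomed, it is rigid. It must end pressed in by more than 1 mm, and the pad must never press the panel with more than 18 N.
- jar_red_c (a point): Centre of a paint jar with a red cap, 48 mm across, 55 mm high. A bystander.
- jar_blue_c (a point): Centre of a paint jar with a blue cap, 48 mm across, 55 mm high. A bystander.
- jar_yellow_c (a point): Centre of a paint jar with a yellow cap, 48 mm across, 55 mm high. A bystander.
- water_cup_c (a point): Centre of a white water cup, 76 mm across, 85 mm high. A bystander.
- brush_c (a point): Middle of a paint brush lying on the table, 190 mm long. A bystander.
- palette_knife_c (a point): Middle of a palette knife lying on the table, 200 mm long. A bystander.
Not all that is in view belongs to the job. What is shaped like the part that bears panel_c but purple or turquoise is not meant.

How it is judged (in metres and radians):
On the way, in this order (a step that is already met when the one before it is completed fails the run):
1. the panel lies on the board, let go of, with its lower edge still more than 20 mm up from the ledge (x of panel_c in the frame of board between 0.07 and 0.19 m and y of panel_c in the frame of board above 0.02 m and z of panel_c in the frame of board between 0.006 and 0.012 m and angle between the x axis of panel_c and the x axis of board, either way round below 0.3 rad and angle between panel_c's own z axis and vertical below 0.7 rad and contact force between panel and board above 0.05 N and contact force between panel and the fingers below 0.05 N).
2. the panel is home in the corner (within 2 mm of both stops, square) and held against the blue side stop with more than 6 N for 0.3 s, the clamp not yet on it (x of panel_c in the frame of board between 0.046 and 0.052 m and y of panel_c in the frame of side_stop between 0.024 and 0.03 m and z of panel_c in the frame of board between 0.0065 and 0.0115 m and angle between the x axis of panel_c and the x axis of board, either way round below 0.035 rad and angle between the z axis of panel_c and the z axis of board, either way round below 0.05 rad and contact force between panel and side_stop above 6 N and value of joint clamp below 0.092 m), for 0.3 s.
At the end, for the whole second after the job is handed in: The white panel lies face up and square (within 2 degrees) in the corner, within 2 mm of both the ledge and the blue side stop, at rest, with the clamp's orange pad pressed in by more than 1 mm against it (x of panel_c in the frame of board between 0.046 and 0.052 m and y of panel_c in the frame of side_stop between 0.024 and 0.03 m and z of panel_c in the frame of board between 0.0065 and 0.0115 m and angle between the x axis of panel_c and the x axis of board, either way round below 0.035 rad and angle between the z axis of panel_c and the z axis of board, either way round below 0.05 rad and value of joint pad above 0.001 m and linear speed of panel below 0.01 m/s and angle between panel_c's own z axis and vertical below 0.7 rad); the robot touches nothing.
It fails at once if the panel is pressed against the side stop with more than 25 N (contact force between panel and side_stop above 25 N).
It fails at once if the pad presses the panel with more than 18 N (contact force between panel and pad above 18 N).
It fails at once if the panel is dropped or thrown (faster than 0.9 m/s out of the gripper) (linear speed of panel above 0.9 m/s and contact force between panel and the fingers below 0.05 N).
It fails at once if a bystander is moved more than 15 mm (distance of any of picture_c, jar_red_c, jar_blue_c, jar_yellow_c, water_cup_c, brush_c, palette_knife_c from where it was at the start of the episode above 0.015 m).
It also fails if it takes over 72 s, if anything falls off the work surface, if the arm or the gripper's body presses on something with over 40 N, if the wrist force passes 120 N, or if a joint passes its speed limit or range.

ROBOT

A 6-joint arm with a two-finger parallel gripper is mounted at the origin on the work surface. World frame = base frame: x ahead of the robot, y to its left, z up, the work surface at z = 0. Lengths are in m, angles in degrees, forces in N, time in s.
With the tool pointing down it reaches from about 0.4 to 0.825 m from the base axis. Payload 7 kg.
Tool frame: the origin (TCP) lies midway between the tips of the shut fingers; the grasp point (between the pads) lies 19 mm behind it; z points along the fingers, y is the direction in which the jaws open and shut (so a half turn about z gives the same grasp; the last joint's range is limited). The gripper opens to 88 mm and grips with 3 to 60 N. Pads are 19 mm wide; open, the fingers measure 130 mm over their backs; the gripper's body (78 mm by 193 mm) begins 47 mm behind the grasp point.
Start: joints at [-49.727, 20.546, 0.682, 0, -70.136, -16.507], TCP at [0.272, -0.618, 0.227] pointing down, gripper open.
Joint ranges: [-176.03, 176.03], [-82.01, 121.73], [-58.28, 71.71], [-173.87, 95.51], [-174.79, -0.11], [-173.66, 173.66]. Speed limits (degrees/s): [136.94, 136.94, 172.46, 180, 180, 180].

INTERFACE

Orientations are given as a 3x3 rotation matrix whose columns are the frame's x, y, z axes.
In Python, from rig import robot gives the robot as it stands. Calls block until the motion is done:
- robot.goto(position, orientation): joint-space move of the TCP to a pose.
- robot.servo_line(position, ori=None, speed=0.15): straight line of the TCP; ori=None keeps the orientation; speed is the mean speed in m/s.
- robot.movej(angles): joint-space move.
- robot.move_gripper(opening): opening from 0.0 (shut) to 1.0 (fully open); the grip force is fixed at half the most; returns when the fingers have stopped.
- robot.dwell(seconds).
- robot.ik(position, orientation): joint angles nearest the present ones, or None.
- robot.grab_frame(name): name is "side" or "top"; returns (picture, depth): 400x640x3 uint8, red, green, blue; 400x640 float32, m along the optical axis (not along the pixel's ray), 0 where there is no reading.
- robot.camera_info(name): a dict with "vfov" (degrees; the focal length in pixels is half the picture's height over the tangent of half this angle, whatever the lens; pixels are square), "cx", "cy" (the principal point, pixels), "k1" (the pictures are not rectified: a ray, as slopes to the right and down, at radius r is drawn at 1 + k1 r^2 times it, then the intrinsics apply), "view" (4x4, takes a point from world to camera coordinates). Camera axes: x right, y down, z forward; pixel columns grow to the right and rows downward; lengths in m; the calibration is good to about 2 mm. A picture is of the moment at which its call begins. camera_info takes no time and is no camera call.
A pose or a line that the arm cannot do raises robot.Unreachable and nothing moves.
- robot.job_done(): hands the job in, once; it reports no verdict.
Readings, each from a call of its own:
- robot.read_t(): time.
- robot.read_qpos(): joint angles.
- robot.read_qvel(): joint speeds.
- robot.read_effort(): joint torques, N m.
- robot.read_position(): TCP position.
- robot.read_tcp_rot(): TCP orientation.
- robot.read_force(): force on the tool from outside, world axes, zero at the start.
- robot.read_ft_torque(): the same for the moment, N m.
- robot.read_grip_width(): opening from 0.0 (shut) to 1.0 (fully open).
Only numpy, scipy, OpenCV 4.12 (cv2) and the standard library are available. Lean on these libraries where they do the work, as an engineer would, in place of code of your own. Each camera call takes 0.05 s, during which the arm holds its last target. There are 200 camera calls.

## Working session

There is one attempt and no reset: what is moved stays moved. The work goes in short steps, each a Python script; the robot and the scene stay as the last script left them, time stands still between calls to the robot, and variables do not carry over. Pictures are saved under pics/ and viewed, about 8 in all and at most 12, crops included, and the job is handed in when it is done.

```bash
ls; mkdir -p pics
python3 - <<'E'
from rig import robot
import cv2,numpy as np
for n in("top","side"):
    p,d=robot.grab_frame(n); cv2.imwrite(f"pics/{n}0.png",p[:,:,::-1]); np.savez(f"{n}0.npz",p=p,d=d)
    print(n,robot.camera_info(n))
print(robot.read_t(),robot.read_position(),robot.read_tcp_rot(),robot.read_force())
E
```

```text
pics
top {'vfov': 50.76007325410716, 'cx': 319.0208232025821, 'cy': 196.50209258841826, 'k1': 0.014333138867749302, 'view': array([[-3.27055070e-04, -9.99991825e-01, -4.03015216e-03,
        -6.63023988e-03],
       [-9.87640665e-01,  9.54675602e-04, -1.56732274e-01,
         5.56715624e-01],
       [ 1.56734840e-01,  3.92908207e-03, -9.87632904e-01,
         1.32080616e+00],
       [ 0.00000000e+00,  0.00000000e+00,  0.00000000e+00,
         1.00000000e+00]])}
side {'vfov': 50.80964604768023, 'cx': 324.92121959399617, 'cy': 202.6405472475088, 'k1': 0.013712777989065283, 'view': array([[ 0.98503078, -0.1715536 , -0.01684416, -0.50362359],
       [-0.09995283, -0.48881981, -0.86663985,  0.14425838],
       [ 0.14044142,  0.85535054, -0.49864983,  1.24647032],
       [ 0.        ,  0.        ,  0.        ,  1.        ]])}
0.1 [ 0.27182891 -0.61738015  0.22570801] [[-9.15225682e-01 -4.02940957e-01 -7.32576549e-04]
 [-4.02941596e-01  9.15224776e-01  1.29607869e-03]
 [ 1.48229021e-04  1.48139006e-03 -9.99998892e-01]] [0.66542416 0.04285242 0.30696219]
```

View pics/top0.png

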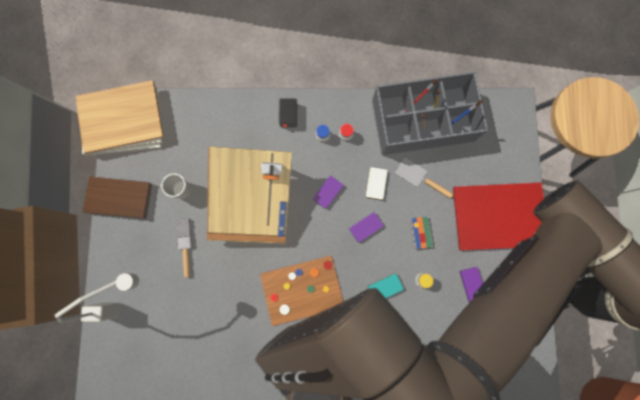

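View pics/side0.png

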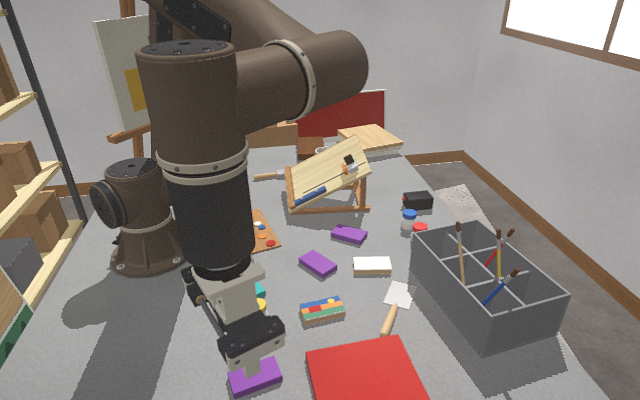

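```bash
cat > h.py <<'E'
import numpy as np,cv2
from rig import robot
def intr(n):
    c=robot.camera_info(n); f=200/np.tan(np.radians(c["vfov"]/2)); return c,f
def rays(n,uv):
    c,f=intr(n); q=(np.atleast_2d(uv).astype(float)-[c["cx"],c["cy"]])/f; s=q.copy()
    for _ in range(10): s=q/(1+c["k1"]*(s**2).sum(1,keepdims=True))
    return np.c_[s,np.ones(len(s))],c["view"]
def cloud(n,uv,d):
    r,V=rays(n,uv); return (r*np.asarray(d)[:,None]-V[:3,3])@V[:3,:3]
def onplane(n,uv,p0,nrm):
    r,V=rays(n,uv); o=-V[:3,:3].T@V[:3,3]; w=r@V[:3,:3]
    return o+w*(((np.asarray(p0)-o)@nrm)/(w@nrm))[:,None]
def project(n,P):
    c,f=intr(n); q=np.atleast_2d(P)@c["view"][:3,:3].T+c["view"][:3,3]; s=q[:,:2]/q[:,2:]
    return s*(1+c["k1"]*(s**2).sum(1,keepdims=True))*f+[c["cx"],c["cy"]]
def fullcloud(n,d):
    v,u=np.mgrid[:400,:640]; return cloud(n,np.c_[u.ravel(),v.ravel()],d.ravel()).reshape(400,640,3)
E
python3 - <<'E'
from h import *
T=np.load("top0.npz");S=np.load("side0.npz")
C=fullcloud("top",T["d"])
print("table z",C[210:240,385:405,2].mean(),C[210:240,385:405,2].std())
a=C[160:230,215:260].reshape(-1,3); c=a.mean(0); u,s,vt=np.linalg.svd(a-c); n=vt[2]*np.sign(vt[2,2]); print("board top",c,n,s[2]/len(a)**.5)
Cs=fullcloud("side",S["d"])
w=(S["p"].min(2)>150); m=w[250:285,345:400]; q=Cs[250:285,345:400][m]; q=q[(q[:,2]>.01)&(q[:,2]<.03)];print("side white",len(q),q.mean(0))
w=(T["p"].min(2)>150)[160:205,360:395]; q=C[160:205,360:395][w]; print("top white",len(q),q.mean(0))
vv,uu=np.nonzero(w); pp=onplane("top",np.c_[uu+360,vv+160],[0,0,.018],np.array([0,0,1.])); 
print(cv2.minAreaRect((pp[:,:2]*1000).astype(np.float32)))
A=cv2.resize(T["p"][140:255,200:400],None,fx=4,fy=4,interpolation=cv2.INTER_CUBIC); cv2.imwrite("pics/topc.png",A[:,:,::-1])
A=cv2.resize(S["p"][130:280,270:430],None,fx=4,fy=4,interpolation=cv2.INTER_CUBIC); cv2.imwrite("pics/sidec.png",A[:,:,::-1])
E
```

```text
table z 0.011334236183277254 0.12656878119656503
board top [0.5494032  0.24246079 0.1243981 ] [-0.04447899  0.97613795  0.21254722] 0.038803201763126835
side white 484 [ 0.60669752 -0.19743199  0.01751555]
top white 590 [ 0.60813295 -0.19473223  0.02225775]
((606.8895874023438, -205.566162109375), (84.61261749267578, 106.24054718017578), 78.27607727050781)
```

View pics/topc.png

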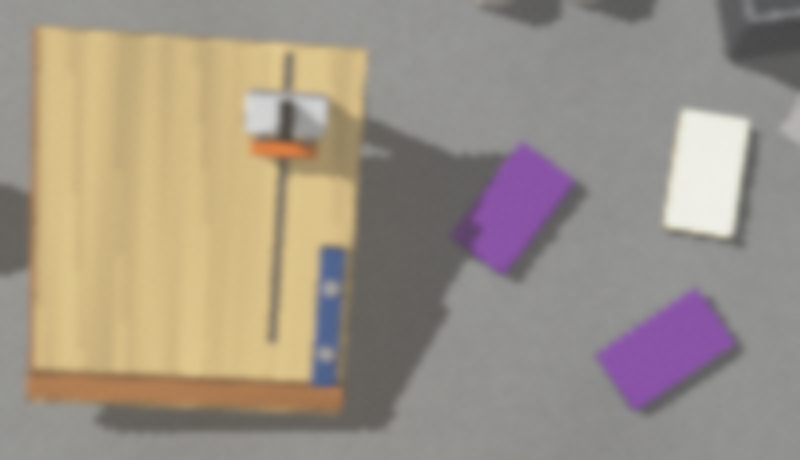

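View pics/sidec.png

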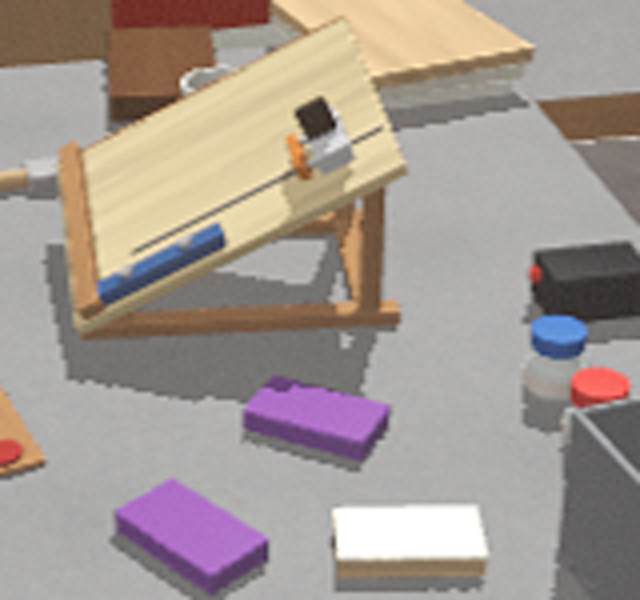

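```bash
cat >> h.py <<'E'
def boardR(a):
    s27,c27,s8=np.sin(np.radians(27)),np.cos(np.radians(27)),np.sin(np.radians(8))
    x=np.array([c27,0,s27]); k=-s27*s8/c27; y=np.array([k,np.sqrt(1-s8*s8-k*k),s8])
    c,s=np.cos(a),np.sin(a); Z=np.array([[c,-s,0],[s,c,0],[0,0,1]])
    R=np.c_[x,y,np.cross(x,y)]; return Z@R
E
python3 - <<'E'
from h import *
from scipy.optimize import least_squares
T=np.load("top0.npz");S=np.load("side0.npz")
tc=lambda p:(np.array(p,float)+.5)/4-.5+[200,140]
sc=lambda p:(np.array(p,float)+.5)/4-.5+[270,130]
tp=[((35,28),(270,215,0)),((368,50),(270,-30,0)),((34,371),(0,215,14)),((345,385),(0,-30,14)),((27,402),(-20,215,14)),((342,410),(-20,-30,14)),((318,384),None)]
sp=[((345,18),(270,215,0)),((407,170),(270,-30,0)),((97,308),(0,-30,14))]
tp=[t for t in tp if t[1]]
ut=np.array([tc(t[0]) for t in tp]);Pt=np.array([t[1] for t in tp])/1000
us=np.array([sc(t[0]) for t in sp]);Ps=np.array([t[1] for t in sp])/1000
# side depth plane
Cs=fullcloud("side",S["d"]); mask=np.zeros((400,640),np.uint8)
poly=sc([(100,160),(325,40),(330,80),(280,130),(130,230)]).astype(np.int32); cv2.fillPoly(mask,[poly],1)
q=Cs[(mask>0)&(S["d"]>0)]; q=q[np.abs(q[:,2]-np.median(q[:,2]))<.15]
def slot(x):return None
su=sc([(372,134),(140,246)]); tu=tc([(290,58),(273,335)])
def res(x,full=False):
    R=boardR(x[0]);o=x[1:4]
    r=[(project("top",Pt@R.T+o)-ut),(project("side",Ps@R.T+o)-us)]
    sl=[]
    for n,uv in(("side",su),("top",tu)):
        p=(onplane(n,uv,o,R[:,2])-o)@R; sl+=list((p[:,1]-.028)/.0025)
    h=((q-o)@R)[:,2]; 
    if full: return r,sl,np.median(h),h.std()
    return np.r_[r[0].ravel(),r[1].ravel(),sl,np.median(h)/.002]
s=least_squares(res,[0,.5,.1,.05],loss="soft_l1")
print(s.x,np.degrees(s.x[0])); print(*res(s.x,True),sep="\n"); print(len(q))
u,_,vt=np.linalg.svd(q-q.mean(0),full_matrices=False); print("side plane n",vt[2],boardR(s.x[0])[:,2])
np.save("board.npy",s.x)
R=boardR(s.x[0]);o=s.x[1:]
for k in(0,.01,.02):
    print(k,(project("top",[o+R@[.233-k,.028,.052]])-[200,140])*4,(project("side",[o+R@[.233-k,.028,.052],o+R@[.233-k,.028,.037]])-[270,130])*4)
c=onplane("top",tc([(682,108),(750,120),(735,240),(664,228)]),[0,0,.018],np.array([0,0,1.]));print(c,c.mean(0))
c=onplane("side",sc([(335,508),(482,506),(486,556),(333,562)]),[0,0,.018],np.array([0,0,1.]));print(c,c.mean(0))
E
```

```text
[-0.10609824  0.43474365  0.12926543  0.04395704] -6.078981213254255
[array([[-0.17626524, -0.24864617],
       [ 0.22090038, -0.00834401],
       [-1.51532021,  0.76687577],
       [ 0.00887473,  0.58802296],
       [ 0.16787164, -1.06403621],
       [ 0.33114608,  0.09823732]]), array([[-0.40552719, -0.68425736],
       [-0.68656175, -1.29053178],
       [ 0.03326412, -1.37213829]])]
[np.float64(-0.058122649835795626), np.float64(2.623703587237643), np.float64(0.14081325862791427), np.float64(0.3400836392108156)]
0.0006438662672975636
0.0036796585468692813
1051
side plane n [-0.46644678 -0.08384937  0.88056612] [-0.46243784 -0.10783214  0.88007015]
0 [[286.84050589 108.80168555]] [[319.50381333  98.12041491]
 [327.27957508 111.78876886]]
0.01 [[286.05130873 122.13626636]] [[308.33829273 103.83996729]
 [316.17724611 117.45181158]]
0.02 [[285.26577697 135.40300449]] [[297.20360394 109.54351231]
 [305.10538572 123.09912803]]
[[ 0.66151673 -0.17731119  0.018     ]
 [ 0.65120239 -0.23365864  0.018     ]
 [ 0.55020437 -0.21875467  0.018     ]
 [ 0.56026039 -0.16054396  0.018     ]] [ 0.60579597 -0.19756712  0.018     ]
[[ 0.56433905 -0.16125659  0.018     ]
 [ 0.6655199  -0.17879722  0.018     ]
 [ 0.65145663 -0.23212604  0.018     ]
 [ 0.54945946 -0.21867507  0.018     ]] [ 0.60769376 -0.19771373  0.018     ]
```

```bash
cat >> h.py <<'E'
b=np.load("board.npy"); BR=boardR(b[0]); BO=b[1:]
W=lambda x,y,z: BO+BR@np.array([x,y,z])
B=lambda p:(np.asarray(p)-BO)@BR
def toolR(s): x=s*BR[:,0]; z=-BR[:,2]; return np.c_[x,np.cross(z,x),z]
def graspR(s,yaw=np.radians(-8.8)):
    x=s*np.array([np.cos(yaw),np.sin(yaw),0]); z=np.array([0,0,-1.]); return np.c_[x,np.cross(z,x),z]
PC=np.array([.6067,-.1977,0]); PX=np.array([np.cos(np.radians(-8.8)),np.sin(np.radians(-8.8)),0])
E
python3 - <<'E'
from h import *
for sg in(1,-1):
  print("grasp",sg,robot.ik(PC-.02*PX+[0,0,.004],graspR(sg)),robot.ik(PC-.02*PX+[0,0,.15],graspR(sg)))
  for p in((.125,.08,.004),(.125,.08,.1),(.05,.13,.004),(.05,.13,.08),(.25,.028,.027),(.15,.028,.027),(.25,.028,.1)): 
    q=robot.ik(W(*p),toolR(sg)); print(sg,p,None if q is None else np.round(q))
E
```

```text
grasp 1 [ -0.27704327  27.93717644 -20.75600474   0.         -41.30681882
  81.47704327] [ -0.27704327  18.59247986 -12.72380736   0.         -58.68371278
  81.47704327]
1 (0.125, 0.08, 0.004) None
1 (0.125, 0.08, 0.1) [ 47.  -7. -56.  43. -23.   2.]
1 (0.05, 0.13, 0.004) None
1 (0.05, 0.13, 0.08) None
1 (0.25, 0.028, 0.027) [ 31.   6. -41.  30. -17.  28.]
1 (0.15, 0.028, 0.027) None
1 (0.25, 0.028, 0.1) [ 34.  -1. -37.  21. -29.  35.]
grasp -1 [ -0.27704327  27.93717644 -20.75600474   0.         -41.30681882
 -98.52295673] [ -0.27704327  18.59247986 -12.72380736   0.         -58.68371278
 -98.52295673]
-1 (0.125, 0.08, 0.004) None
-1 (0.125, 0.08, 0.1) None
-1 (0.05, 0.13, 0.004) None
-1 (0.05, 0.13, 0.08) None
-1 (0.25, 0.028, 0.027) [  31.    6.  -41.   30.  -17. -152.]
-1 (0.15, 0.028, 0.027) None
-1 (0.25, 0.028, 0.1) [  34.   -1.  -37.   21.  -29. -145.]
```

```bash
cat >> h.py <<'E'
from scipy.spatial.transform import Rotation as Ro
def tilt(R,s,d): # s=+1: tool x up the slope; d>0 (deg) swings the tool from the normal towards vertical
    return R@Ro.from_euler("y",s*d,degrees=True).as_matrix()
E
python3 - <<'E'
from h import *
print(tilt(toolR(1),1,20)[:,2],tilt(toolR(-1),-1,20)[:,2])
for d in(10,15,20,25,30):
 for sg in(1,-1):
  G=[tilt(graspR(sg*e),sg,d) for e in(1,-1)]
  print(d,sg,"grasp same/flip",[robot.ik(PC+[0,0,z],g) is not None for g in G for z in(.009,.15)],
   [robot.ik(W(*p),tilt(toolR(sg),sg,d)) is not None for p in((.115,.08,.008),(.115,.08,.1),(.05,.14,.008),(.05,.14,.08),(.05,.05,.008),(.25,.028,.027),(.15,.028,.027),(.15,.028,.1))])
E
```

```text
[ 0.737578    0.06905708 -0.67172153] [ 0.737578    0.06905708 -0.67172153]
10 1 grasp same/flip [True, True, True, True] [False, False, False, False, False, False, False, False]
10 -1 grasp same/flip [True, True, True, True] [False, False, False, False, False, False, False, False]
15 1 grasp same/flip [True, True, True, True] [False, False, False, False, False, False, False, False]
15 -1 grasp same/flip [True, True, True, True] [False, False, False, False, False, False, False, False]
20 1 grasp same/flip [False, True, True, True] [True, False, False, False, False, False, False, False]
20 -1 grasp same/flip [False, True, True, True] [True, False, False, False, False, False, False, False]
25 1 grasp same/flip [False, True, True, True] [False, False, False, False, False, False, True, False]
25 -1 grasp same/flip [False, True, True, True] [False, False, False, False, False, False, True, False]
30 1 grasp same/flip [False, True, True, True] [False, False, False, False, False, True, True, True]
30 -1 grasp same/flip [False, True, True, True] [False, False, False, False, False, True, True, True]
```

```bash
sed -i 's/"y",s\*d/"y",-s*d/' h.py
python3 - <<'E'
from h import *
for d in(10,15,20,25,30):
 for sg in(1,-1):
  G=[tilt(graspR(sg*e),sg,d) for e in(1,-1)]
  f=lambda q: None if q is None else np.round(q[[0,2,4,5]]).astype(int).tolist()
  print(d,sg,"grasp same/flip",[f(robot.ik(PC+[0,0,z],g)) for g in G for z in(.009,.15)],"\n",
   [f(robot.ik(W(*p),tilt(toolR(sg),sg,d))) for p in((.115,.08,.008),(.115,.08,.1),(.05,.14,.008),(.05,.14,.08),(.05,.05,.008),(.25,.028,.027),(.15,.028,.027),(.15,.028,.1))])
E
```

```text
10 1 grasp same/flip [[-1, -8, -58, 83], [-1, -1, -73, 83], [0, -28, -27, -102], [0, -20, -45, -101]] 
 [[44, -45, -22, 27], [48, -41, -36, 29], [52, -54, -16, 2], [59, -49, -30, 9], None, [30, -23, -37, 54], [37, -39, -27, 42], [39, -37, -38, 42]]
10 -1 grasp same/flip [[-1, -8, -58, -97], [-1, -1, -73, -97], [0, -28, -27, 78], [0, -20, -45, 79]] 
 [[44, -45, -22, -153], [48, -41, -36, -151], None, [59, -49, -30, -171], None, [30, -23, -37, -126], [37, -39, -27, -138], [39, -37, -38, -138]]
15 1 grasp same/flip [[-2, -4, -64, 84], [-2, 3, -79, 83], [1, -35, -18, -107], [1, -25, -38, -103]] 
 [[42, -36, -31, 41], [45, -34, -43, 39], [53, -43, -26, 24], [56, -41, -36, 23], [45, -47, -23, 35], [28, -17, -45, 60], [34, -32, -36, 52], [36, -30, -45, 50]]
15 -1 grasp same/flip [[-2, -4, -64, -96], [-2, 3, -79, -97], [1, -35, -18, 73], [1, -25, -38, 77]] 
 [[42, -36, -31, -139], [45, -34, -43, -141], [53, -43, -26, -156], [56, -41, -36, -157], [45, -47, -23, -145], [28, -17, -45, -120], [34, -32, -36, -128], [36, -30, -45, -130]]
20 1 grasp same/flip [[-2, 1, -71, 84], [-2, 8, -85, 84], No
[... 778 characters left out ...]
-20, 68]] 
 [[36, -23, -47, -124], [38, -22, -56, -128], [46, -28, -42, -135], [49, -28, -49, -138], [38, -32, -40, -125], [25, -6, -60, -114], [30, -20, -51, -118], [31, -19, -58, -120]]
30 1 grasp same/flip [[-3, 10, -84, 85], [-3, 16, -97, 84], None, [-3, -50, -5, -134]] 
 [[34, -17, -54, 60], [36, -17, -62, 56], [43, -23, -49, 51], [46, -23, -55, 48], [35, -27, -47, 60], [23, 0, -68, 68], [28, -15, -58, 66], [29, -14, -65, 63]]
30 -1 grasp same/flip [[-3, 10, -84, -95], [-3, 16, -97, -96], None, [-3, -50, -5, 46]] 
 [[34, -17, -54, -120], [36, -17, -62, -124], [43, -23, -49, -129], [46, -23, -55, -132], [35, -27, -47, -120], [23, 0, -68, -112], [28, -15, -58, -114], [29, -14, -65, -117]]
```

Run:
```python
from h import *
R=tilt(graspR(1),1,20); g=PC+.012*PX
robot.goto(g+[0,0,.22],R); robot.move_gripper(.82)
robot.servo_line(g+[0,0,.05],speed=.2); 
p,d=robot.grab_frame("side"); cv2.imwrite("pics/s1.png",cv2.resize(p[180:340,280:480],None,fx=4,fy=4)[:,:,::-1])
robot.servo_line(g+[0,0,.008],speed=.06); print(robot.read_force(),robot.read_position()-g)
robot.move_gripper(0); w=robot.read_grip_width(); print("w",w,w*.088,robot.read_force())
if w*.088>.045:
    robot.servo_line(g+[0,0,.12],speed=.15); print(robot.read_force(),robot.read_grip_width())
    p,d=robot.grab_frame("side"); cv2.imwrite("pics/s2.png",cv2.resize(p[130:330,260:480],None,fx=3,fy=3)[:,:,::-1])
print(robot.read_t())
```

```text
[-0.26399124  0.15225365 -0.53285338] [ 0.000226   -0.0001055   0.00813966]
w 0.6388730378422554 0.05622082733011847 [0.07506794 0.75808058 2.53400071]
[ 1.14937524 -0.32906648 -1.55627467] 0.634559223626024
5.8917
```

View pics/s2.png

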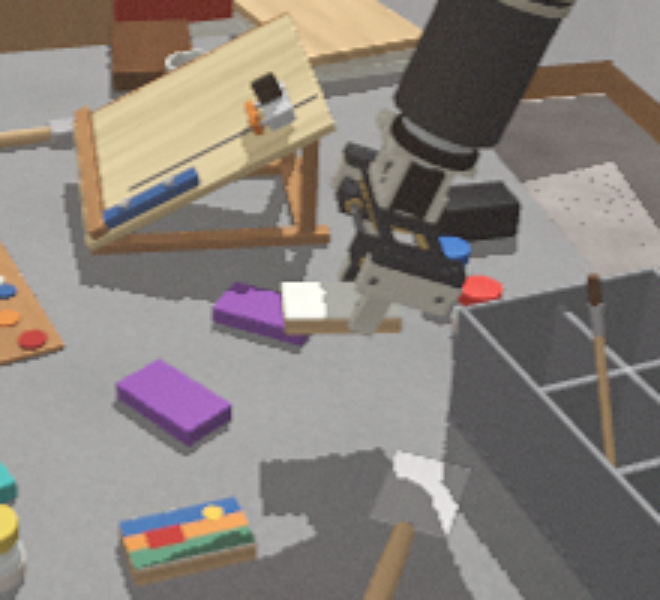

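Run:
```python
from h import *
g=PC+.012*PX
robot.servo_line(g+[0,0,.3],speed=.25)
R=tilt(toolR(1),1,20)
robot.goto(W(.122,.08,.15),R); robot.servo_line(W(.122,.08,.03),speed=.12); robot.dwell(.3)
f0=np.mean([robot.read_force() for _ in range(5)],0); print(f0, robot.read_grip_width())
z=.020
while z>.001:
    robot.servo_line(W(.122,.08,z),speed=.03); robot.dwell(.05); f=(robot.read_force()-f0)@BR
    if f[2]>2.5: break
    z-=.0007
print("z",z,f,B(robot.read_position()),robot.read_t())
p,d=robot.grab_frame("side"); cv2.imwrite("pics/s3.png",cv2.resize(p[100:300,240:480],None,fx=3,fy=3)[:,:,::-1])
p,d=robot.grab_frame("top"); cv2.imwrite("pics/t3.png",cv2.resize(p[140:255,200:300],None,fx=5,fy=5)[:,:,::-1])
```

```text
[-1.0793756  -0.52853165 -1.43094758] 0.6380263948777471
z 0.008100000000000013 [-0.06209066  0.2842144   9.86285864] [0.12210678 0.08006271 0.00880375] 15.3667
```

View pics/s3.png

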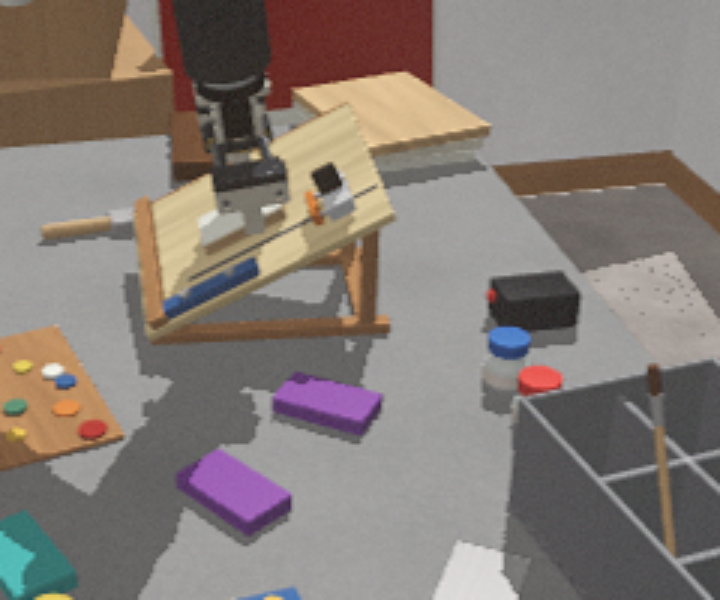

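Run:
```python
from h import *
robot.servo_line(W(.122,.08,.0084),speed=.02)
robot.move_gripper(1.0); robot.dwell(.6); print(robot.read_force(),robot.read_t())
robot.servo_line(W(.122,.08,.09),speed=.15); robot.goto(W(.05,.19,.10),tilt(toolR(1),1,20))
p,d=robot.grab_frame("top"); cv2.imwrite("pics/t4.png",cv2.resize(p[140:255,200:300],None,fx=5,fy=5)[:,:,::-1])
p,d=robot.grab_frame("side"); cv2.imwrite("pics/s4.png",cv2.resize(p[130:230,260:400],None,fx=5,fy=5)[:,:,::-1])
print(robot.read_t())
```

```text
[ 0.38277069 -0.90817483 -0.8334045 ] 17.0667
18.45
```

View pics/s4.png

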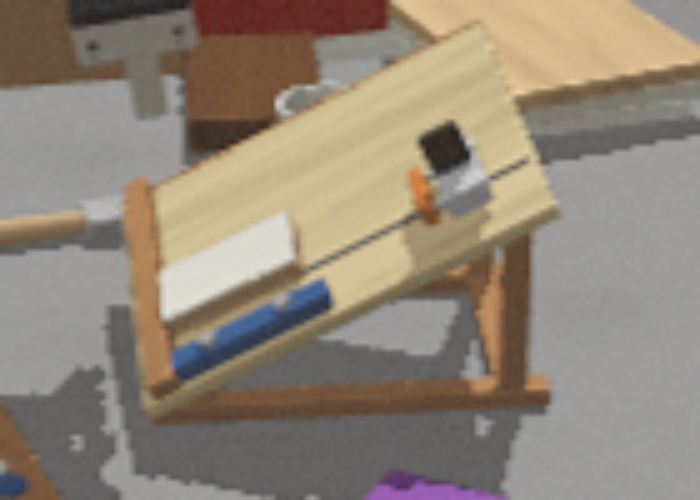

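Run:
```python
from h import *
robot.move_gripper(0)
X,Z=.048,.011
robot.goto(W(X,.14,.06),tilt(toolR(1),1,20)); robot.servo_line(W(X,.14,Z),speed=.1); robot.dwell(.3)
F=lambda n=5: np.mean([robot.read_force() for _ in range(n)],0)@BR
f0=F(); print("f0",f0,robot.read_t())
y=.14
while y>.092:
    y-=.004; robot.servo_line(W(X,y,Z),speed=.05); f=F(2)-f0
    if abs(f[1])>4: print("early",y,f); break
print(y,f,robot.read_t())
log=[]
while y>.05:
    f=F(2)-f0
    if f[1]>9: break
    y-=.0003 if f[1]<4 else .0001
    robot.servo_line(W(X,y,Z),speed=.01); robot.dwell(.03); log.append((round(y*1e3,1),round(f[1],1)))
print(log[::6],log[-6:])
for _ in range(8): robot.dwell(.1); print(np.round(F(2)-f0,1),end=" ")
print(B(robot.read_position()),robot.read_t())
p,d=robot.grab_frame("side"); cv2.imwrite("pics/s5.png",cv2.resize(p[130:230,260:400],None,fx=5,fy=5)[:,:,::-1])
```

```text
f0 [ 0.16590697 -0.18450878 -0.83048376] 21.1833
0.09199999999999997 [-0.31733833 -0.34265739  0.01724848] 24.1833
[(91.7, np.float64(-0.3)), (89.9, np.float64(1.5)), (88.1, np.float64(-0.3)), (86.3, np.float64(0.1)), (84.5, np.float64(0.2)), (82.7, np.float64(-0.3)), (80.9, np.float64(0.7)), (79.1, np.float64(1.8)), (77.3, np.float64(0.5)), (75.5, np.float64(0.4)), (73.7, np.float64(0.4)), (71.9, np.float64(0.3)), (70.1, np.float64(-0.6)), (69.3, np.float64(6.0)), (68.7, np.float64(8.1))] [(69.0, np.float64(6.9)), (68.9, np.float64(6.0)), (68.8, np.float64(8.4)), (68.7, np.float64(8.1)), (68.6, np.float64(8.9)), (68.5, np.float64(8.3))]
[-4.   9.9  1.8] [-5.1  9.3  1.2] [-4.6  8.6  2.3] [-3.7  9.1  1.6] [-4.3  8.   2.1] [-4.5  9.3  2.1] [-3.6  8.6  1. ] [-3.8  9.8  1.8] [0.04858682 0.0701525  0.01103232] 49.6333
```

View pics/s5.png

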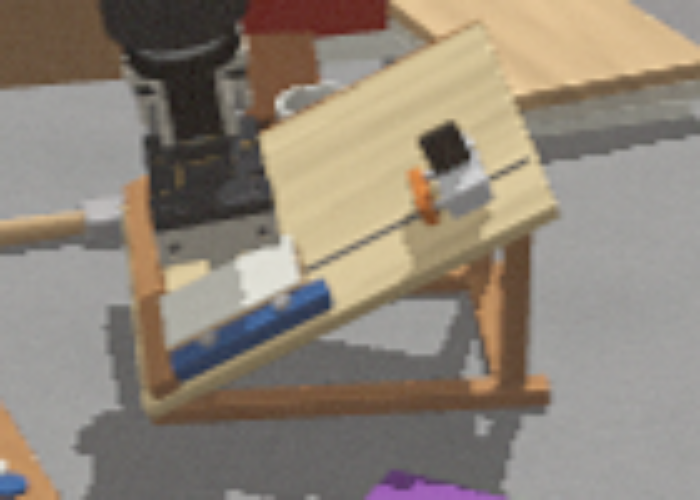

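Run:
```python
from h import *
X=B(robot.read_position())[0]
robot.servo_line(W(.048,.085,.011),speed=.06); robot.servo_line(W(.06,.11,.09),speed=.2)
R=tilt(toolR(1),1,20); Z=.032
robot.goto(W(.282,.028,.09),R); robot.servo_line(W(.282,.028,Z),speed=.12)
F=lambda n=5: np.mean([robot.read_force() for _ in range(n)],0)@BR
robot.dwell(.15); f0=F(); print(f0,robot.read_t())
robot.servo_line(W(.173,.028,Z),speed=.07); x=.173
print(np.round(F(3)-f0,1),B(robot.read_position()),robot.read_t())
for i in range(24):
    x-=.001; robot.servo_line(W(x,.028,Z),speed=.02); f=F(4)-f0; px=B(robot.read_position())[0]
    print(i,round(x*1e3,1),round(px*1e3,2),np.round(f,1),round(robot.read_t(),2))
    if f[0]>11 or (px<.160 and f[0]>10.3) or robot.read_t()>65.5: break
p,d=robot.grab_frame("side"); cv2.imwrite("pics/s6.png",cv2.resize(p[130:230,260:400],None,fx=5,fy=5)[:,:,::-1])
print(robot.read_t())
```

```text
[-0.74501132 -0.10656868  0.50615042] 52.4
[ 6.9 -1.9 -3.5] [0.17475541 0.02820812 0.03221048] 54.1083
0 172.0 173.93 [ 7.9 -2.3 -3.4] 54.36
1 171.0 172.97 [ 6.8 -3.6 -3.5] 54.61
2 170.0 171.96 [ 7.9 -3.5 -3.2] 54.86
3 169.0 170.94 [ 7.1 -2.5 -4.1] 55.11
4 168.0 169.98 [ 7.5 -3.6 -3.6] 55.36
5 167.0 168.91 [ 7.2 -3.5 -3.7] 55.61
6 166.0 167.98 [ 8.2 -2.9 -4. ] 55.86
7 165.0 166.94 [ 7.3 -2.8 -2.9] 56.11
8 164.0 165.93 [ 7.7 -2.7 -3.2] 56.36
9 163.0 164.96 [ 7.8 -3.6 -4.6] 56.61
10 162.0 163.92 [ 8.3 -2.2 -3.5] 56.86
11 161.0 162.96 [ 7.1 -2.7 -3.6] 57.11
12 160.0 161.96 [ 7.3 -2.9 -3.9] 57.36
13 159.0 160.93 [ 8.2 -2.5 -3.5] 57.61
14 158.0 159.91 [ 6.9 -3.  -2.9] 57.86
15 157.0 158.93 [ 6.9 -3.5 -3.9] 58.11
16 156.0 157.92 [ 7.3 -3.  -4. ] 58.36
17 155.0 156.91 [ 7.5 -2.8 -3.7] 58.61
18 154.0 155.96 [ 8.  -3.8 -4.1] 58.86
19 153.0 155.17 [ 7.7 -3.7 -3.4] 59.11
20 152.0 154.47 [ 9.2 -3.4 -4.9] 59.36
21 151.0 153.78 [ 9.3 -4.2 -4.4] 59.61
22 150.0 153.11 [10.5 -4.7 -4.7] 59.86
59.9083
```

View pics/s6.png

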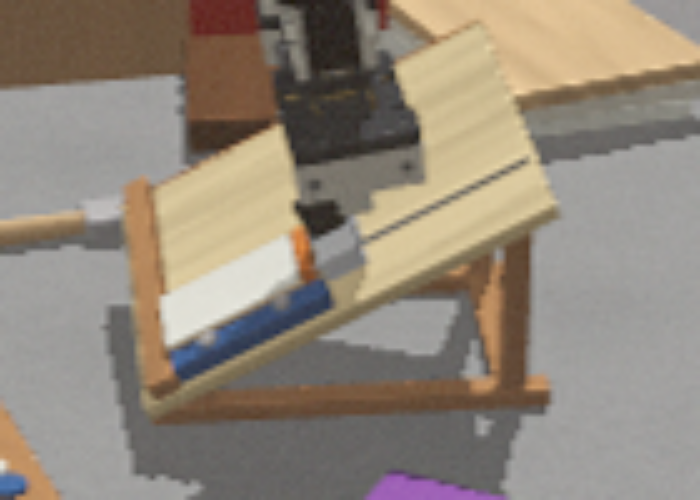

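Run:
```python
from h import *
robot.servo_line(W(.18,.028,.032),speed=.1); robot.servo_line(W(.19,.028,.12),speed=.15); robot.goto(W(.19,.15,.2),tilt(toolR(1),1,20))
p,d=robot.grab_frame("side"); a=cv2.resize(p[145:230,280:370],None,fx=8,fy=7)
cv2.imwrite("pics/s7.png",cv2.resize(p[150:225,285:370],None,fx=8,fy=8,interpolation=cv2.INTER_CUBIC)[:,:,::-1])
print(robot.read_t(),robot.read_force())
```

```text
61.7833 [ 0.61247407 -0.69764246 -0.44954957]
```

View pics/s7.png

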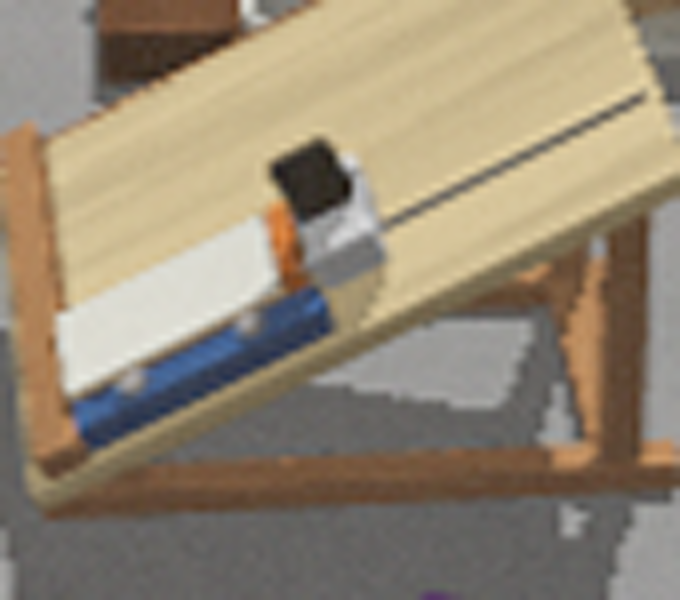

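```bash
python3 -c "
from rig import robot
robot.job_done(); print(robot.read_t())"
```

```text
the job is handed in; nothing more can be done
the job is handed in; nothing more can be done
```

I carried out the whole job and handed it in at about 62 s of the 72 s allowed. No verdict was reported.

- **Laying and sliding:** I gripped the white panel and set it face up on the board with its lower edge about 60 mm above the ledge. When I let go, it slid down and lay square on the ledge, about 20 mm short of the blue stop.
- **Pressing against the stop:** I pushed it sideways with shut fingers until it met the stop. I held it at 8 to 10 N, read at the wrist, for more than 0.8 s. The tool also dragged up the slope with about 4 N during the hold. I estimate that moved the panel at most 0.6 mm off the ledge, which I judged only by eye.
- **Clamp:** I pushed the fin down until the force rose from about 7.5 N to 10.5 N. The pad met the panel about 2.8 mm before that point. I estimate the pad is pressed in by about 2.8 mm with 3 to 3.5 N.

**Last checks:** The final side picture shows the panel looking flush and square in the corner, the orange pad against it, and the arm clear. I did not measure the final panel pose numerically, and I did not re-check the bystanders after the last move.

**Slow push:** The small-step push took much longer than I planned, about 25 s, but stayed within the time limit.

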